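# Hang a roller hanger on the gravity rail

### The arm

A 6-joint arm with a two-finger parallel gripper is mounted at the origin on the work surface. World frame = base frame: x ahead of the robot, y to its left, z up, the work surface at z = 0. Lengths are in m, angles in rad, forces in N, time in s.
With the tool pointing down it reaches from about 0.4 to 0.925 m from the base axis. Payload 12.5 kg.
Tool frame: the origin (TCP) lies at the very end of the fingers, on their centre line; the grasp point (between the pads) lies 19 mm behind it; z points along the fingers, y is the line along which they close (so a half turn about z gives the same grasp; the last joint's range is limited). The gripper opens to 95 mm and grips with 3 to 60 N. Pads are 20 mm wide; open, the fingers measure 119 mm over their backs; the gripper's body (75 mm by 180 mm) begins 59 mm behind the grasp point.
Start: joints at [1.109, 0.491, 1.559, -0, 1.092, -0.106], TCP at [0.218, 0.586, 0.18] pointing down, gripper open.
Joint ranges: [-3.1, 3.1], [-0.84, 2.19], [0.05, 2.79], [-1.13, 4.28], [0.06, 2.93], [-2.69, 2.69]. Speed limits (rad/s): [2.22, 2.22, 2.79, 3.14, 3.14, 3.14].

### API

Orientations are given as a rotation vector (axis times angle).
In Python, from workcell import readout, imaging, robot gives the robot as it stands.
- The arm moves only by the tool play_rows, never from a script. Its argument "moves" is a list of rows, each a list of 4 numbers: the shift along the tool's x, y, z in cm, then the turn about the tool's z in degrees. A call has 1 to 12 rows; each row shifts and turns the commanded pose from where the row before left it, along the tool's axes as they then stand; what a row does not reach is not made up. A row lasts 1/10 s, in which the tool goes at most 50 mm and 8.59 degrees, less where a joint would pass 70% of its speed; a pose out of reach is approached as far as the arm can. A call is refused whole if a number of a shift passes 5 or a number of a turn 8.59, either way. A call with a gripper value outside its range is refused whole. "hand" is the finger opening in cm, from 0 to 9.51, set as the call begins (left out, the last holds). The fingers move at their own pace and stop on an object; the grip force is fixed at half the most. Time passes only in rows, so rows that do not move let the fingers close. It gives the time, the measured TCP pose, the force, the opening and the grip force at its end, in the units of the state.
- readout.state(): the state, without advancing time (a new reading comes with each control period).
- imaging.read_camera(name): name is "scene" or "side" or "wrist"; returns a dict with "frame" (480x640x3 uint8, blue, green, red), "mtx" (3x3 intrinsics, pixels), "T" (4x4, takes a point from camera to world coordinates). Camera axes: x right, y down, z forward; pixel columns grow to the right and rows downward; lengths in m; the calibration is good to about 2 mm. A picture is of the moment at which its call begins. There is no depth.
- robot.hand_in(): hands the job in; it is judged then, once.
The state is a dict: "time": time; "qpos": joint angles; "dq": joint speeds; "tau": joint torques, N m; "ee_pos": TCP position; "eef_rot": TCP orientation; "force": force on the tool from outside, world axes, zero at the start; "torque": the same for the moment, N m; "opening": opening from 0.0 (shut) to 1.0 (fully open); "finger_force": force on a finger pad.
Only numpy, scipy, OpenCV 4.12 (cv2) and the standard library are available. Lean on these libraries where they do the work, as an engineer would, in place of code of your own. Each camera call takes 0.05 s, during which the arm holds its last target. There are 200 camera calls.

### The job

Take the roller hanger by its tab, hook it over the sloped rail at the rail's upper end from its open side, and set it down gently, keeping hold until the rail carries its weight; do not drop it or force it. Then let go, let it roll down by itself, and make sure that it has come to rest against the buffer at the lower end, hanging straight on the rail and left there. Leave the other things on the bench alone.

Things in the scene. Friction and masses are not known exactly. Their poses are not given: they have to be found in the camera images.
- hanger: Roller hanger: one loose steel C-shaped piece, 194 mm tall, 0.46 to 0.72 kg, standing on its foot plate. Origin: underside, below the tab. x along its length (travel), y out of the open mouth, z up. Foot plate 110 (x) by 56 mm (y -23 to 33), 8 thick, pipe lying on it to z = 42. Mouth free from z = 42 to 106. Bridge above the wheels z = 146 to 152, 100 by 30 mm (y -22 to 8). Mass centre z = 60, y = 0.
- hanger_tab (a point): Grip point on the hanger's tab, at x = y = 0, z = 174 mm of the hanger. The tab is an upright plate on the bridge, 40 mm long (hanger's x), 10 mm thick (y; grip it across y), from z = 152 to 194. Nothing stands beside or above it.
- hanger_wheels (a point): Lowest point of the wheel treads, mid-way between both wheels: x = y = 0, z = 110 mm of the hanger. Wheels: axles along y at x = -32 and +32 mm, tread 28 mm across and 12 wide (y -6 to 6) between two flanges 36 mm across, 2.5 thick, reaching 4 mm below the tread. Hung, the bar runs between the flanges: centred within 3 mm. They turn easily; it rolls down at about 0.2 m/s.
- hanger_back (a point): Inner face of the hanger's flat back strap, at x = 0, y = -18, z = 85 mm of the hanger. Strap 40 mm wide (x), 4 thick, from foot to bridge; it closes the C opposite the open mouth. With this face against the bar's side, the wheels' middle is 15 mm past the bar's middle, towards the mouth (+y of the hanger).
- rail: Gravity rail, fixed. Origin on the bench below its middle; x downhill along it, y sideways, z up. Foot 500 by 70 by 6 mm, posts 30 by 40 mm at x = -225 and +225. Between them a steel bar on edge, 480 long, 6 thick (y), 25 high, falls 4 degrees to +x; free below. Its brackets adjust: the bar truly lies up to 9 mm off its nominal y and up to 12 mm off in z, NOT in any reading: feel or see it.
- load_point (a point): Nominal middle of the bar's top edge at the upper loading place: x = -130, z = 195 mm of the rail (axes as the rail's, level). The true bar may lie 9 mm to either side and 12 mm higher or lower. It stands firm when touched.
- rest_point (a point): Nominal place of hanger_wheels when the hanger has rolled down and leans on the buffer: x = +134, z = 177 mm of the rail (axes as the rail's, level; the true bar may be 9 mm off in y, 12 mm in z).
- buffer_face (a point): Middle of the uphill face of the round rubber buffer, 56 mm across, on the lower post; it stops the hanger's foot plate and gives along the rail's +x on a soft spring (150 N/m, 18 mm travel).
- wrench: Bystander, loose: spanner 170 mm, on the bench; leave it where it is.
- hammer: Bystander, loose: hammer 260 mm, on the bench; leave it where it is.
- brush: Bystander, loose: wire brush 200 mm, on the bench; leave it where it is.
- spray: Bystander, loose: spray can 58 mm wide, 170 mm tall, standing, on the bench; leave it where it is.
- tape: Bystander, loose: roll of masking tape 90 mm across, 25 mm high, on the bench; leave it where it is.
- clamp: Bystander, loose: C-clamp about 120 mm, lying, on the bench; leave it where it is.
- elbow: Bystander, loose: welded pipe elbow, 40 mm pipe, on the bench; leave it where it is.
- square: Bystander, loose: magnetic welding square, 90 mm tall, on the bench; leave it where it is.
There are look-alikes about, which are no part of the job. What is shaped like the hanger but green or yellow is not meant.

How it is judged:
By the outcome, as a careful person would: the job done as asked, in the order asked, and still so for the second after the job is handed in, with the robot touching nothing.
It also fails if it takes over 51 s, if anything falls off the work surface, if the arm or the gripper's body presses on something with over 40 N, if the wrist force passes 120 N, or if a joint passes its speed limit or range.

## Working session

There is one attempt and no reset: what is moved stays moved. The work goes in short steps, Python scripts to look and compute and a tool call to move; the robot and the scene stay as the last step left them, time stands still between calls to the robot, and variables do not carry over. Pictures are saved under pics/ and viewed, at most 10 in all, crops included, and the job is handed in when it is done.

Besides the shell and the picture viewer there is one more tool, called after "Request:" by a JSON object that holds its "name" and its "arguments". play_rows: Moves the arm, as the interface text tells. Its arguments: {"type":"object","properties":{"moves":{"type":"array"},"hand":{"type":"number"}},"required":["moves"]}

```bash
mkdir -p pics; ls; python3 - <<'E'
from workcell import readout, imaging, robot
import cv2,numpy as np,pickle
d={}
for n in("scene","side","wrist"):
    r=imaging.read_camera(n); d[n]=r; cv2.imwrite(f"pics/a_{n}.png",r["frame"]); print(n,r["mtx"].tolist(),np.round(r["T"],4).tolist())
pickle.dump(d,open("a.pkl","wb"))
print(readout.state())
E
```

```text
pics
scene [[498.44167403973654, 0.0, 316.23162117163076], [0.0, 498.44167403973654, 228.64530024372803], [0.0, 0.0, 1.0]] [[0.0197, 0.749, -0.6622, 1.3075], [0.9997, -0.0076, 0.0212, 0.0708], [0.0109, -0.6625, -0.749, 1.0018], [0.0, 0.0, 0.0, 1.0]]
side [[514.5724106992909, 0.0, 320.00584087916525], [0.0, 514.5724106992909, 241.0957625767592], [0.0, 0.0, 1.0]] [[0.9268, -0.173, 0.3334, 0.129], [-0.3752, -0.4696, 0.7992, -0.8563], [0.0184, -0.8657, -0.5001, 0.737], [0.0, 0.0, 0.0, 1.0]]
wrist [[388.7149418659382, 0.0, 327.9967161175805], [0.0, 388.7149418659382, 241.55890215739393], [0.0, 0.0, 1.0]] [[0.3486, 0.9017, 0.2557, 0.1448], [0.9373, -0.3352, -0.0959, 0.6124], [-0.0008, 0.2731, -0.962, 0.3832], [0.0, 0.0, 0.0, 1.0]]
{'time': 0.15, 'qpos': array([ 1.10938927e+00,  4.91424019e-01,  1.55928340e+00,  6.87337764e-06,
        1.09170493e+00, -1.05605668e-01]), 'dq': array([-0.00030168,  0.00073   , -0.00399089,  0.00038153, -0.00040404,
       -0.00042502]), 'tau': array([ 1.65987309e-03, -6.12894201e+01, -2.58274484e+01,  6.93171169e-02,
        4.73872398e-02, -9.15582882e-05]), 'ee_pos': array([0.21760713, 0.58568779, 0.17910316]), 'eef_rot': array([-5.55911389e-01, -3.09177749e+00,  1.23340224e-03]), 'force': array([ 0.24326054,  0.31423371, -0.22855214]), 'torque': array([0.03739256, 0.00575644, 0.04129992]), 'finger_force': 0.0, 'opening': 0.9986245534870316}
```

View pics/a_scene.png

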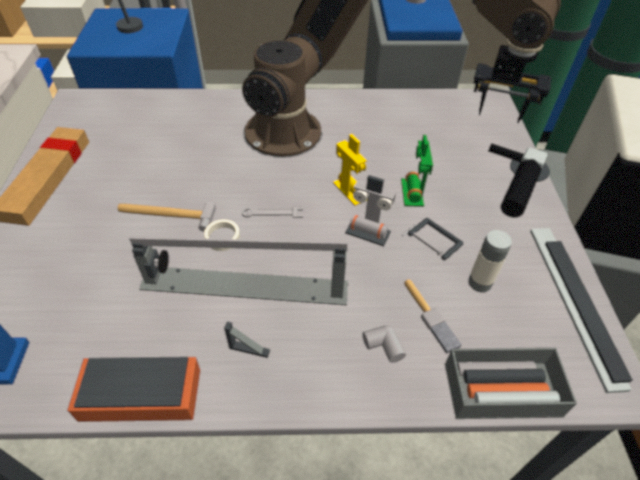

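View pics/a_side.png

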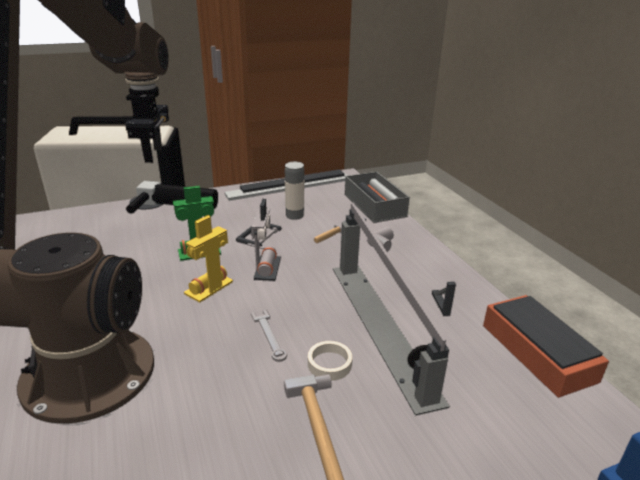

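The scene view shows three C-shaped candidates: yellow at (350,170), green at (418,172) and bare steel with a dark foot at (372,210). Green and yellow are excluded, so the steel one fits. The rail runs from the plain post (338,270) to the post with the buffer (150,262), so downhill is about world -y. I'll confirm in one enlarged crop.

```bash
python3 - <<'E'
import cv2,numpy as np,pickle
d=pickle.load(open("a.pkl","rb"))
s=d["scene"]["frame"][165:255,330:410]; t=d["side"]["frame"][190:290,230:310]
a=cv2.resize(s,None,fx=5,fy=5,interpolation=cv2.INTER_CUBIC); b=cv2.resize(t,None,fx=5,fy=5,interpolation=cv2.INTER_CUBIC)
m=np.zeros((500,800,3),np.uint8); m[:450,:400]=a; m[:500,400:]=b
cv2.imwrite("pics/b.png",m)
E
```

```text
(no output)
```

View pics/b.png

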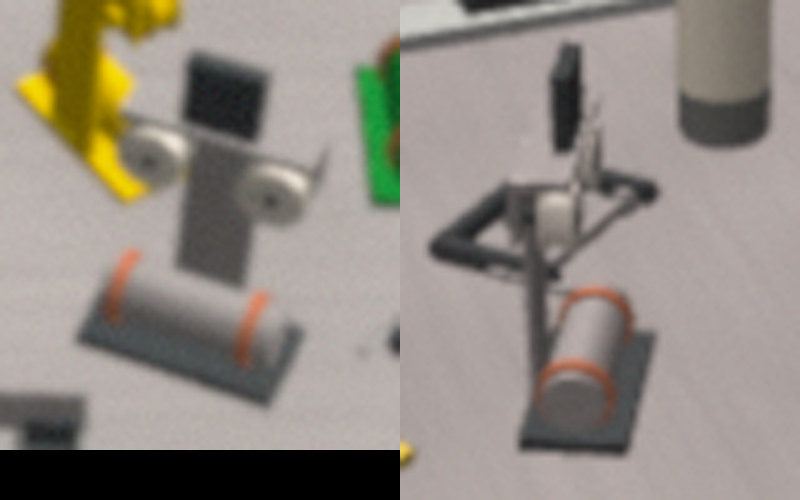

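The crop confirms it: grey steel pipe with orange bands, strap on the robot side and the mouth facing +x (towards the scene camera). Next I'll get an enlarged rail view from both cameras.

```bash
python3 - <<'E'
import cv2,numpy as np,pickle
d=pickle.load(open("a.pkl","rb"))
s=d["scene"]["frame"][230:310,122:357]; t=d["side"]["frame"][198:418,330:450].transpose(1,0,2)
a=cv2.resize(s,(799,272),interpolation=cv2.INTER_CUBIC); b=cv2.resize(t,(594,324),interpolation=cv2.INTER_CUBIC)
m=np.zeros((596,800,3),np.uint8); m[:272,:799]=a; m[272:,:594]=b
cv2.imwrite("pics/c.png",m)
# tab mask
for n,(x0,y0,x1,y1) in dict(scene=(362,172,388,198),side=(258,196,268,224)).items():
    g=cv2.cvtColor(d[n]["frame"],cv2.COLOR_BGR2GRAY)[y0:y1,x0:x1]; mk=(g<85).astype(np.uint8)
    c=max(cv2.findContours(mk,0,2)[0],key=cv2.contourArea); print(n,cv2.contourArea(c),np.round(cv2.boxPoints(cv2.minAreaRect(c))+[x0,y0],1).tolist())
# foot mask
g=cv2.cvtColor(d["scene"]["frame"],cv2.COLOR_BGR2GRAY)[215:250,340:395];mk=(g<100).astype(np.uint8)
c=max(cv2.findContours(mk,0,2)[0],key=cv2.contourArea); print("foot",cv2.approxPolyDP(c,2,True)[:,0]+[340,215])
E
```

```text
scene 170.5 [[365.0, 189.0], [368.2, 176.3], [383.5, 180.1], [380.3, 192.8]]
side 70.5 [[260.0, 219.0], [260.0, 199.0], [265.0, 199.0], [265.0, 219.0]]
foot [[346 231]
 [381 245]
 [388 231]
 [384 238]
 [378 232]
 [350 224]]
```

View pics/c.png

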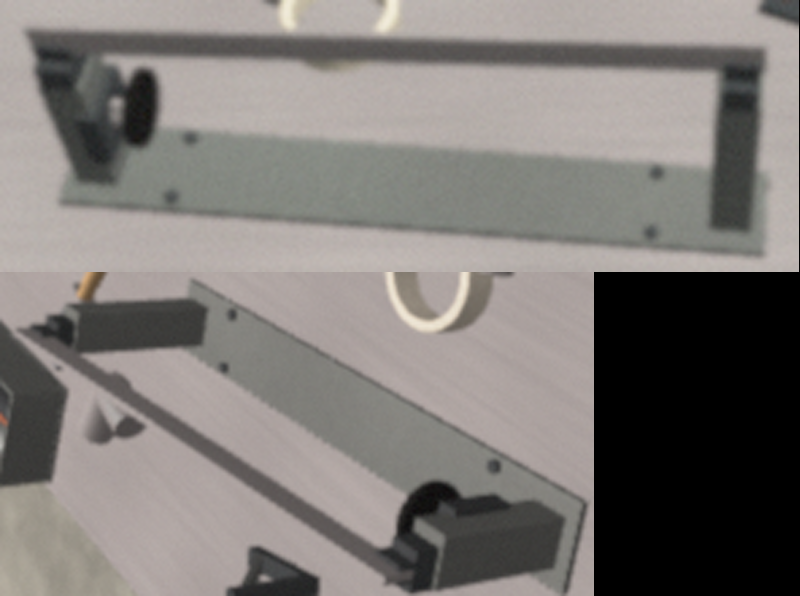

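```bash
cat > h.py <<'E'
import numpy as np,cv2,pickle
from scipy.optimize import least_squares
d=pickle.load(open("a.pkl","rb"))
def ray(n,p,D=None):
    r=(D or d)[n]; v=np.linalg.inv(r["mtx"])@[p[0],p[1],1]; return r["T"][:3,3],r["T"][:3,:3]@v
def onz(n,p,z,D=None):
    o,v=ray(n,p,D); return o+v*(z-o[2])/v[2]
def tri(p,q,a="scene",b="side",D=None):
    o1,v1=ray(a,p,D);o2,v2=ray(b,q,D)
    s=np.linalg.lstsq(np.c_[v1,-v2],o2-o1,rcond=None)[0]; A=o1+v1*s[0];B=o2+v2*s[1]
    return (A+B)/2,np.linalg.norm(A-B)*1e3
def proj(n,P,D=None):
    r=(D or d)[n]; c=(np.atleast_2d(P)-r["T"][:3,3])@r["T"][:3,:3]; u=c@r["mtx"].T; return u[:,:2]/u[:,2:]
E
python3 - <<'E'
from h import *
np.set_printoptions(precision=4,suppress=True)
print("tab",tri((374.3,184.6),(262.7,209.2)))
for p in [(346,233.4),(383.6,246),(390.4,231)]: print("foot",onz("scene",p,0))
for n,ps in dict(scene=[(139.6,289.7),(346.7,304.4),(348.5,280)],side=[(333,269.1),(415.6,414.7),(449.6,407.3)]).items():
    for p in ps: print(n,"railfoot",onz(n,p,6e-3))
for p,q in [((122+191/3.4,230+137/3.4),(330+222/2.7,198+494/2.7)),((122+657/3.4,230+172/3.4),(330+43/2.7,198+232/2.7)),((122+651/3.4,230+232/3.4),(330+96/2.7,198+224/2.7))]: print("screw",tri(p,q),onz("scene",p,6e-3),onz("side",q,6e-3))
# bar edges: largest gradient either side
def edges(g,rows,guess,w):
    up=[];lo=[]
    for r in rows:
        c=guess(r); a=g[r,int(c)-w:int(c)+w].astype(float); a=cv2.GaussianBlur(a[None],(3,1),0)[0]; k=np.gradient(a)
        def sub(i):
            if i<1 or i>len(k)-2:return i
            y0,y1,y2=abs(k[i-1]),abs(k[i]),abs(k[i+1]); dd=y0-2*y1+y2; return i+(0.5*(y0-y2)/dd if dd else 0)
        lo.append(sub(np.argmin(k))+int(c)-w); up.append(sub(np.argmax(k))+int(c)-w)
    return np.array(lo),np.array(up)
E={}
g=cv2.cvtColor(d["scene"]["frame"],cv2.COLOR_BGR2GRAY).T
rows=np.arange(240,325,3); lo,up=edges(g,rows,lambda c:244+(c-170)*.022,9)
E["s"]=rows,lo,up
g=cv2.cvtColor(d["side"]["frame"],cv2.COLOR_BGR2GRAY)
rows2=np.arange(245,325,3); lo2,up2=edges(g,rows2,lambda r:372+(r-245)*.62,12)
E["d"]=rows2,lo2,up2
for k,(r,a,b) in E.items(): print(k,np.round(a,1),np.round(b,1))
fits={}
for k,(r,a,b) in E.items():
    for nm,e in(("lo",a),("up",b)):
        m=np.ones(len(r),bool)
        for _ in range(4):
            c=np.polyfit(r[m],e[m],1); res=abs(e-np.polyval(c,r)); m=res<max(.5,2*np.median(res))
        fits[k+nm]=c; print(k+nm,c,m.sum(),len(r))
pickle.dump(fits,open("fits.pkl","wb"))
E
```

```text
tab (array([0.4326, 0.2378, 0.1723]), np.float64(1.5894104729735654))
foot [0.4395 0.1781 0.    ]
foot [0.484  0.2737 0.    ]
foot [0.4322 0.2976 0.    ]
scene railfoot [ 0.618 -0.328  0.006]
scene railfoot [0.6658 0.166  0.006 ]
scene railfoot [0.5956 0.1746 0.006 ]
side railfoot [0.5935 0.1653 0.006 ]
side railfoot [ 0.5435 -0.3271  0.006 ]
side railfoot [ 0.6109 -0.3348  0.006 ]
screw (array([ 0.5728, -0.2495,  0.012 ]), np.float64(17.887221074041268)) [ 0.5612 -0.2454  0.006 ] [ 0.5808 -0.2529  0.006 ]
screw (array([0.5969, 0.0929, 0.006 ]), np.float64(1.0603681461766756)) [0.5964 0.0932 0.006 ] [0.597  0.0921 0.006 ]
screw (array([0.6484, 0.0875, 0.0061]), np.float64(1.635051227755096)) [0.6475 0.0881 0.006 ] [0.6487 0.0867 0.006 ]
s [241.  241.1 241.1 241.2 241.3 241.2 241.5 241.6 241.6 241.6 241.8 242.
 241.9 242.  242.1 242.1 242.1 242.2 242.3 242.2 242.6 242.6 242.7 242.8
 242.9 242.9 242.9 243.  243.1] [248.  248.  248.2 248.3 248.2 248.3 248.4 248.5 248.6 248.7 248.7 248.8
 248.9 248.9 248.9 249.2 249.3 249.2 249.5 249.4 249.4 249.6 249.6 249.6
 249.8 250.  249.9 250.  250.2]
d [369.7 373.9 375.9 377.9 379.6 381.5 383.3 385.3 387.3 389.3 391.3 393.2
 395.  397.1 399.1 401.  402.9 404.9 406.9 408.9 410.9 412.9 414.9 416.6
 418.3 420.3 422.3] [378.6 380.5 382.5 384.7 386.9 388.9 391.  392.9 394.9 396.9 398.9 400.9
 402.9 404.9 406.9 408.9 410.8 412.8 414.8 416.8 418.8 420.8 422.3 424.4
 426.3 428.3 430.3]
slo [  0.0253 234.9018] 29 29
sup [  0.0259 241.7174] 29 29
dlo [  0.6483 213.0122] 26 27
dup [  0.6625 216.5844] 27 27
```

```bash
python3 - <<'E'
from h import *
np.set_printoptions(precision=4,suppress=True)
f=pickle.load(open("fits.pkl","rb"))
u=np.array([-.0976,-.9952,0]);v=np.array([.9952,-.0976,0]);C=np.array([.605,-.081,0]);Z=np.array([0,0,1.])
def bar(p,xs,dy,dz):
    y,z,k,s=p  # y,z at x=-130, yaw slope, fall
    return C+xs[:,None]*u+(y+k*(xs+.13)+dy)[:,None]*v+(z-s*(xs+.13)+dz)[:,None]*Z
xs=np.linspace(-.15,.1,9)
spec=dict(slo=("scene",-.003,0),sup=("scene",.003,-.025),dlo=("side",-.003,-.025),dup=("side",.003,0))
def res(p,keys=spec):
    o=[]
    for k in keys:
        n,dy,dz=spec[k]; q=proj(n,bar(p,xs,dy,dz))
        if n=="side": q=q[:,::-1]
        c=f[k]; o.append((q[:,1]-np.polyval(c,q[:,0]))/np.hypot(1,c[0]))
    return np.concatenate(o)
r=least_squares(res,[0,.195,0,np.tan(np.radians(4))]); print(r.x,res(r.x).reshape(4,-1)[:,::4])
for ks in (["slo","dup"],["slo","sup"],["dlo","dup"],["sup","dlo"]):
    q=least_squares(lambda a:res([a[0],a[1],0,np.tan(np.radians(4))],ks),[0,.195]); print(ks,q.x,q.cost)
print(bar(r.x,np.array([-.13,.134]),0,0))
E
```

```text
[ 0.0043  0.183  -0.0049  0.0714] [[-1.2411 -1.2005 -1.1609]
 [ 1.2839  1.2494  1.2156]
 [-1.1701 -1.3504 -1.5667]
 [ 1.1253  1.3041  1.5189]]
['slo', 'dup'] [0.0033 0.1783] 0.32203773574418765
['slo', 'sup'] [-0.2385 -0.1109] 0.05748736269463087
['dlo', 'dup'] [ 0.2142 -0.1526] 0.2389469655565956
['sup', 'dlo'] [0.0041 0.1877] 0.1285711667211111
[[ 0.6219  0.048   0.183 ]
 [ 0.5949 -0.2146  0.1642]]
```

Request:
{"name": "play_rows", "arguments": {"moves": [[-2.68,-2.09,-1.3,0],[-2.68,-2.09,-1.3,0],[-2.68,-2.09,-1.3,0],[-2.68,-2.09,-1.3,0],[-2.68,-2.09,-1.3,0],[-2.68,-2.09,-1.3,0],[-2.68,-2.09,0,0],[-2.68,-2.09,0,0],[-2.68,-2.09,0,0],[-2.68,-2.09,0,0],[-2.68,-2.09,0,0],[-2.68,-2.09,0,0]], "hand": 4.5}}

```text
time: 1.35
ee_pos: [0.4322, 0.2375, 0.2575]
eef_rot: [-0.556, -3.092, -0.0]
force: [-0.2, 1.2, -0.1]
opening: 0.473
finger_force: 0.0
```

Request:
{"name": "play_rows", "arguments": {"moves": [[0,0,0,8.59],[0,0,0,8.59],[0,0,0,8.59],[0,0,0,8.59],[0,0,0,8.59],[0,0,0,8.59],[0,0,0,8.59],[0,0,0,8.59],[0,0,0,8.59],[0,0,0,8.59],[0,0,0,8.59],[0,0,0,0]]}}

```text
time: 2.55
ee_pos: [0.4317, 0.2387, 0.2574]
eef_rot: [-2.65, -1.688, 0.0]
force: [0.3, -0.1, 0.3]
opening: 0.475
finger_force: 0.0
```

```bash
cat > st.py <<'E'
from h import *
from workcell import readout,imaging
from scipy.spatial.transform import Rotation as R
np.set_printoptions(precision=4,suppress=True)
s=readout.state(); M=R.from_rotvec(s["eef_rot"]).as_matrix(); P=s["ee_pos"]
def show(): print("t",round(s["time"],2),"P",P,"yaw_y",np.degrees(np.arctan2(M[1,1],M[0,1])).round(2),"zax",M[:,2],"F",s["force"],"open",round(s["opening"]*95.1,1),"grip",s["finger_force"])
E
python3 - <<'E'
from st import *
show(); print("to tab tool cm",M.T@(np.array([.4325,.2378,.156])-P)*100)
r=imaging.read_camera("wrist"); cv2.imwrite("pics/d.png",r["frame"]); pickle.dump({"wrist":r},open("w.pkl","wb"))
print(proj("wrist",[[.4325,.2378,.194],[.4325,.2378,.174]],{"wrist":r}))
E
```

```text
t 2.55 P [0.4317 0.2387 0.2574] yaw_y -25.01 zax [-0.0002 -0.     -1.    ] F [ 0.2632 -0.1296  0.2748] open 45.2 grip 0.0
to tab tool cm [-0.0493  0.1119 10.1416]
[[330.2015 242.9996]
 [330.0851 235.7533]]
```

View pics/d.png

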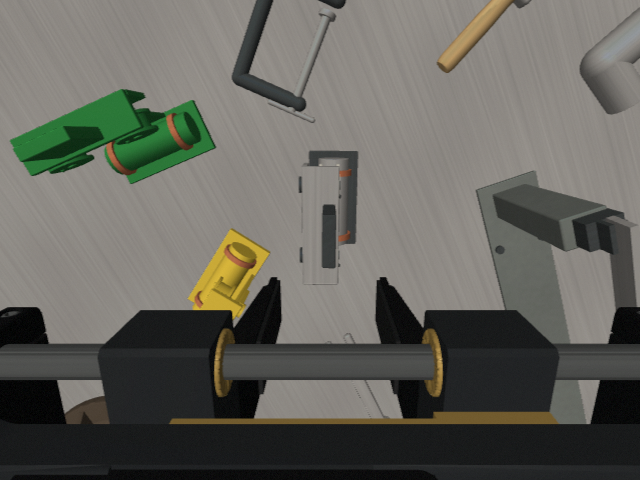

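The wrist view shows the grey hanger's tab at (329,237), exactly between the fingers (centre column 329), with its long side along the image rows, so the yaw matches. Descend and grip.

Request:
{"name": "play_rows", "arguments": {"moves": [[0,0.1,2,0],[0,0,2,0],[0,0,2,0],[0,0,2,0],[0,0,1.2,0],[0,0,0.6,0],[0,0,0.3,0],[0,0,0,0]]}}

```text
time: 3.4
ee_pos: [0.4328, 0.2384, 0.1567]
eef_rot: [-2.646, -1.693, -0.0]
force: [-0.9, 0.2, 0.8]
opening: 0.473
finger_force: 0.0
```

Request:
{"name": "play_rows", "arguments": {"moves": [[0,0,0,0],[0,0,0,0],[0,0,0,0],[0,0,0,0],[0,0,0,0],[0,0,0,0],[0,0,0,0],[0,0,0,0]], "hand": 0}}

```text
time: 4.2
ee_pos: [0.4327, 0.2384, 0.1566]
eef_rot: [-2.648, -1.691, -0.0]
force: [-1.5, 0.6, 3.1]
opening: 0.097
finger_force: 30.0
```

Request:
{"name": "play_rows", "arguments": {"moves": [[0,0,-0.3,0],[0,0,-0.7,0],[0,0,-1,0],[0,0,-1.5,0],[0,0,-1.5,0],[0,0,-1.5,0],[0,0,-1.5,0],[0,0,-1,0],[0,0,-0.7,0],[0,0,-0.3,0],[0,0,0,0],[0,0,0,0]]}}

```text
time: 5.4
ee_pos: [0.4325, 0.2383, 0.256]
eef_rot: [-2.648, -1.691, 0.001]
force: [0.7, -0.3, -5.9]
opening: 0.096
finger_force: 30.0
```

Request:
{"name": "play_rows", "arguments": {"moves": [[-0.5,0.7,0,0],[-1,1.4,0,0],[-1.45,2,0,0],[-1.45,2,0,0],[-1.45,2,0,0],[-1.45,2,0,0],[-1.45,2,0,0],[-1.45,2,0,0],[-1,1.4,0,0],[-0.7,0.8,0,0],[-0.35,0.38,0,0],[0,0,0,0]]}}

```text
time: 6.6
ee_pos: [0.5324, 0.0569, 0.2564]
eef_rot: [-2.648, -1.69, 0.0]
force: [-0.1, 0.2, -5.1]
opening: 0.096
finger_force: 30.0
```

Request:
{"name": "play_rows", "arguments": {"moves": [[0,0,0,-1.5],[0,0,0,-3],[0,0,0,-4],[0,0,0,-4],[0,0,0,-3.6],[0,0,0,-2.2],[0,0,0,-1],[0,0,0,0],[0,0,0,0]]}}

```text
time: 7.5
ee_pos: [0.5324, 0.0573, 0.2566]
eef_rot: [-2.327, -2.111, -0.0]
force: [-0.1, 0.2, -5.0]
opening: 0.095
finger_force: 30.0
```

```bash
python3 - <<'E'
from st import *
show()
D={n:imaging.read_camera(n) for n in("scene","side","wrist")}; pickle.dump(D,open("e.pkl","wb"))
a=cv2.resize(D["scene"]["frame"][170:310,220:400],(500,389),interpolation=2)
b=cv2.resize(D["side"]["frame"][130:400,250:450],(288,389),interpolation=2)
cv2.imwrite("pics/e.png",np.hstack([a,b]))
E
```

```text
t 7.5 P [0.5324 0.0573 0.2566] yaw_y -5.58 zax [ 0.0001  0.0001 -1.    ] F [-0.1013  0.2011 -5.031 ] open 9.0 grip 29.99321848154068
```

View pics/e.png

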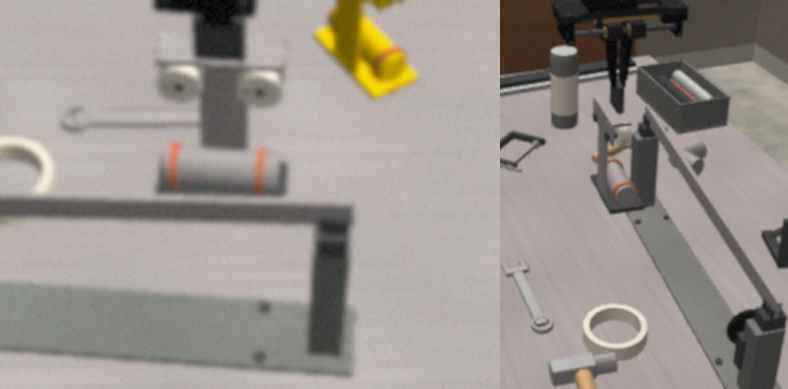

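The view shows the hanger upright in the grip with its foot at (222,190), behind and parallel to the bar, and clear of the post. Now insert under the bar, stopping short of the strap, then feel for it.

Request:
{"name": "play_rows", "arguments": {"moves": [[0,0.5,0,0],[0,1,0,0],[0,1.3,0,0],[0,1.3,0,0],[0,1.3,0,0],[0,1.3,0,0],[0,1.2,0,0],[0,0.8,0,0],[0,0.5,0,0],[0,0.3,0,0],[0,0.1,0,0],[0,0,0,0]]}}

```text
time: 8.85
ee_pos: [0.6279, 0.0478, 0.2566]
eef_rot: [2.327, 2.111, 0.0]
force: [-0.9, -0.6, -6.1]
opening: 0.095
finger_force: 30.0
```

Request:
{"name": "play_rows", "arguments": {"moves": [[0,0.1,0,0],[0,0.1,0,0],[0,0.1,0,0],[0,0,0,0]]}}

```text
time: 9.25
ee_pos: [0.6311, 0.0474, 0.2566]
eef_rot: [2.327, 2.111, 0.0]
force: [0.2, -0.1, -5.3]
opening: 0.092
finger_force: 30.0
```

Request:
{"name": "play_rows", "arguments": {"moves": [[0,0.1,0,0],[0,0.1,0,0],[0,0,0,0]]}}

```text
time: 9.55
ee_pos: [0.6332, 0.0472, 0.2565]
eef_rot: [2.327, 2.111, 0.0]
force: [0.9, 0.4, -4.9]
opening: 0.095
finger_force: 30.0
```

Request:
{"name": "play_rows", "arguments": {"moves": [[0,0.1,0,0],[0,0.1,0,0],[0,0,0,0]]}}

```text
time: 9.85
ee_pos: [0.6351, 0.047, 0.2565]
eef_rot: [-2.327, -2.111, -0.0]
force: [-0.0, 0.1, -6.3]
opening: 0.094
finger_force: 30.0
```

Request:
{"name": "play_rows", "arguments": {"moves": [[0,0.1,0,0],[0,0,0,0]]}}

```text
time: 10.05
ee_pos: [0.6361, 0.0469, 0.2565]
eef_rot: [-2.327, -2.111, -0.0]
force: [-0.6, -0.2, -5.3]
opening: 0.098
finger_force: 30.0
```

Request:
{"name": "play_rows", "arguments": {"moves": [[0,0.1,0,0],[0,0,0,0]]}}

```text
time: 10.25
ee_pos: [0.6371, 0.0468, 0.2565]
eef_rot: [-2.327, -2.111, -0.0]
force: [-0.0, 0.2, -5.9]
opening: 0.094
finger_force: 30.0
```

Request:
{"name": "play_rows", "arguments": {"moves": [[0,0.1,0,0],[0,0,0,0]]}}

```text
time: 10.45
ee_pos: [0.638, 0.0467, 0.2565]
eef_rot: [-2.327, -2.111, -0.0]
force: [0.3, -0.6, -6.2]
opening: 0.098
finger_force: 30.0
```

Request:
{"name": "play_rows", "arguments": {"moves": [[0,0.1,0,0],[0,0,0,0]]}}

```text
time: 10.65
ee_pos: [0.639, 0.0467, 0.2565]
eef_rot: [-2.327, -2.111, 0.0]
force: [-0.2, 0.3, -5.9]
opening: 0.097
finger_force: 30.0
```

Request:
{"name": "play_rows", "arguments": {"moves": [[0,0.1,0,0],[0,0,0,0]]}}

```text
time: 10.85
ee_pos: [0.64, 0.0466, 0.2564]
eef_rot: [-2.327, -2.111, 0.0]
force: [-0.8, 0.4, -6.9]
opening: 0.097
finger_force: 30.1
```

Request:
{"name": "play_rows", "arguments": {"moves": [[0,0.1,0,0],[0,0,0,0]]}}

```text
time: 11.05
ee_pos: [0.6409, 0.0465, 0.2564]
eef_rot: [-2.327, -2.111, 0.0]
force: [-1.0, -0.1, -6.3]
opening: 0.097
finger_force: 30.1
```

Request:
{"name": "play_rows", "arguments": {"moves": [[0,0.1,0,0],[0,0,0,0]]}}

```text
time: 11.25
ee_pos: [0.6419, 0.0463, 0.2564]
eef_rot: [-2.327, -2.111, 0.0]
force: [-1.5, 1.0, -6.0]
opening: 0.089
finger_force: 30.2
```

```bash
python3 - <<'E'
from st import *
show()
D={n:imaging.read_camera(n) for n in("scene","side","wrist")}; pickle.dump(D,open("f.pkl","wb"))
a=cv2.resize(D["scene"]["frame"][175:275,260:360],(400,400),interpolation=2)
b=cv2.resize(D["side"]["frame"][130:270,310:450],(400,400),interpolation=2)
cv2.imwrite("pics/f.png",np.hstack([a,b]))
E
```

```text
t 11.25 P [0.6419 0.0463 0.2564] yaw_y -5.58 zax [-0.0003  0.0001 -1.    ] F [-1.4801  1.0482 -6.0233] open 8.5 grip 30.219097747758497
```

View pics/f.png

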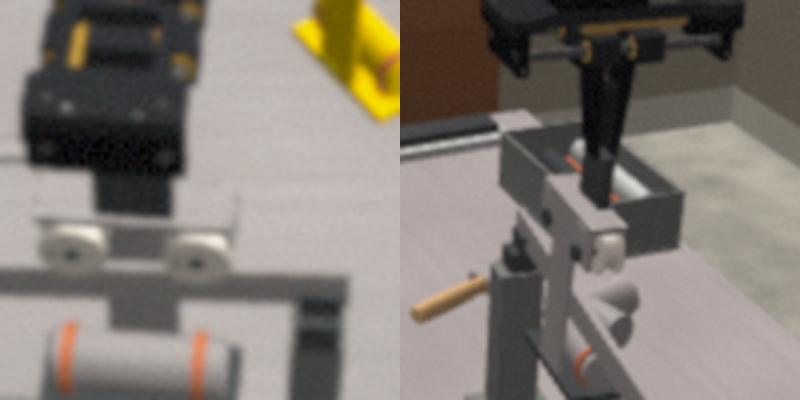

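Request:
{"name": "play_rows", "arguments": {"moves": [[0,0.1,0,0],[0,0,0,0],[0,0,0,0]]}}

```text
time: 11.7
ee_pos: [0.6429, 0.0463, 0.2565]
eef_rot: [-2.327, -2.111, 0.0]
force: [-1.8, -0.2, -7.0]
opening: 0.099
finger_force: 30.3
```

Request:
{"name": "play_rows", "arguments": {"moves": [[0,0.1,0,0],[0,0,0,0],[0,0,0,0]]}}

```text
time: 12.0
ee_pos: [0.6439, 0.0462, 0.2565]
eef_rot: [-2.327, -2.111, 0.0]
force: [-1.9, 0.5, -5.7]
opening: 0.099
finger_force: 30.5
```

Contact shows in the finger force and Fx from x≈0.639, which puts the bar middle at x≈0.624 (vision gave 0.622). Backing off 20 mm, then lowering.

Request:
{"name": "play_rows", "arguments": {"moves": [[0,-0.2,0,0],[0,-0.4,0,0],[0,-0.4,0,0],[0,-0.4,0,0],[0,-0.4,0,0],[0,-0.2,0,0],[0,0,0,0],[0,0,0,0]]}}

```text
time: 12.8
ee_pos: [0.6242, 0.0481, 0.2566]
eef_rot: [2.327, 2.111, 0.001]
force: [0.7, -0.3, -6.3]
opening: 0.092
finger_force: 30.0
```

Request:
{"name": "play_rows", "arguments": {"moves": [[0,0,0.2,0],[0,0,0.3,0],[0,0,0.3,0],[0,0,0.3,0],[0,0,0.2,0],[0,0,0.1,0],[0,0,0,0]]}}

```text
time: 13.5
ee_pos: [0.624, 0.0481, 0.2424]
eef_rot: [-2.327, -2.111, 0.0]
force: [-0.5, -0.6, -5.8]
opening: 0.097
finger_force: 30.0
```

```bash
python3 - <<'E'
from st import *
show()
D={n:imaging.read_camera(n) for n in("scene","side","wrist")}; pickle.dump(D,open("g.pkl","wb"))
a=cv2.resize(D["scene"]["frame"][200:275,260:335],(400,400),interpolation=2)
b=cv2.resize(D["side"]["frame"][185:275,335:425],(400,400),interpolation=2)
cv2.imwrite("pics/g.png",np.hstack([a,b]))
E
```

```text
t 13.5 P [0.624  0.0481 0.2424] yaw_y -5.58 zax [-0.0001  0.0001 -1.    ] F [-0.5205 -0.6226 -5.7746] open 9.2 grip 29.993298053741455
```

View pics/g.png

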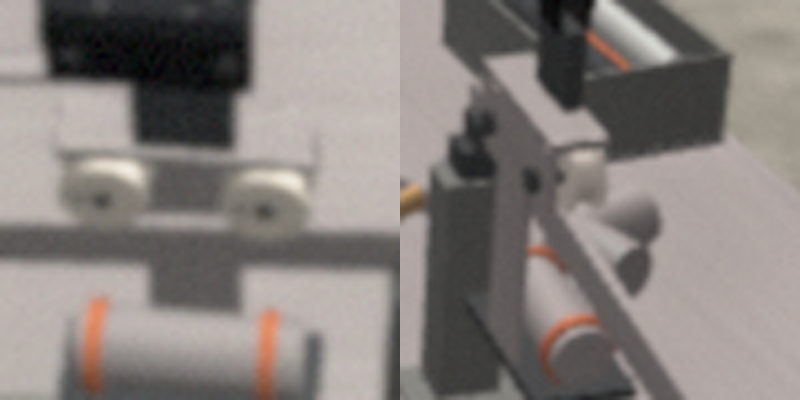

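The wheels stand just above the bar: at (265,205) over the edge at row 225 in the left crop, and tread (580,185) over the bar end (560,210) in the right one. Lowering slowly while watching Fz (about -5.8 N when carried by the arm).

Request:
{"name": "play_rows", "arguments": {"moves": [[0,0,0.1,0],[0,0,0.1,0],[0,0,0.1,0],[0,0,0,0]]}}

```text
time: 14.05
ee_pos: [0.624, 0.0481, 0.2393]
eef_rot: [-2.327, -2.111, 0.0]
force: [0.5, -0.6, -5.8]
opening: 0.096
finger_force: 30.0
```

Request:
{"name": "play_rows", "arguments": {"moves": [[0,0,0.1,0],[0,0,0.05,0],[0,0,0,0]]}}

```text
time: 14.35
ee_pos: [0.624, 0.0481, 0.2379]
eef_rot: [-2.327, -2.111, -0.0]
force: [-0.3, 0.4, -6.2]
opening: 0.094
finger_force: 30.0
```

Request:
{"name": "play_rows", "arguments": {"moves": [[0,0,0.05,0],[0,0,0.05,0],[0,0,0,0]]}}

```text
time: 14.65
ee_pos: [0.624, 0.0481, 0.2369]
eef_rot: [-2.327, -2.111, 0.0]
force: [-0.0, -0.2, -6.0]
opening: 0.091
finger_force: 30.0
```

Request:
{"name": "play_rows", "arguments": {"moves": [[0,0,0.05,0],[0,0,0.05,0],[0,0,0,0]]}}

```text
time: 14.95
ee_pos: [0.6241, 0.0481, 0.2361]
eef_rot: [-2.327, -2.111, -0.0]
force: [0.0, -0.5, -4.4]
opening: 0.094
finger_force: 30.0
```

```bash
python3 - <<'E'
from h import *
np.set_printoptions(precision=4,suppress=True)
f=pickle.load(open("fits.pkl","rb"))
u=np.array([-.0976,-.9952,0]);v=np.array([.9952,-.0976,0]);C=np.array([.605,-.081,0]);Z=np.array([0,0,1.]);xs=np.linspace(-.15,.1,9)
def bar(p,xs,dy,dz): return C+xs[:,None]*u+(p[0]+p[2]*(xs+.13)+dy)[:,None]*v+(p[1]-p[3]*(xs+.13)+dz)[:,None]*Z
spec=dict(slo=("scene",.003,0),sup=("scene",.003,-.025),dlo=("side",-.003,-.025),dup=("side",-.003,0))
def res(p):
    o=[]
    for k,(n,dy,dz) in spec.items():
        q=proj(n,bar(p,xs,dy,dz)); q=q[:,::-1] if n=="side" else q
        o.append((q[:,1]-np.polyval(f[k],q[:,0]))/np.hypot(1,f[k][0]))
    return np.concatenate(o)
r=least_squares(res,[0,.19,0,.07]); print(r.x,res(r.x).reshape(4,-1)[:,::4],bar(r.x,np.array([-.13]),0,0))
E
```

```text
[ 0.0047  0.1872 -0.0049  0.0714] [[-0.2048 -0.1788 -0.1533]
 [ 0.21    0.185   0.1606]
 [-0.0598 -0.1406 -0.2376]
 [ 0.0556  0.1354  0.2313]] [[0.6223 0.0479 0.1872]]
```

The refit with the bright top face matches within 0.2 px: bar top at 0.1872, and the contact puts the treads at 0.1875. So the treads, not the flanges, are on the bar. Keep lowering until the rail carries the weight.

Request:
{"name": "play_rows", "arguments": {"moves": [[0,0,0.05,0],[0,0,0.05,0],[0,0,0,0],[0,0,0,0]]}}

```text
time: 15.35
ee_pos: [0.6242, 0.0481, 0.2354]
eef_rot: [2.327, 2.11, 0.001]
force: [-0.1, -0.7, -0.5]
opening: 0.1
finger_force: 30.0
```

Request:
{"name": "play_rows", "arguments": {"moves": [[0,0,0.05,0],[0,0,0.05,0],[0,0,0,0],[0,0,0,0]]}}

```text
time: 15.75
ee_pos: [0.6242, 0.0481, 0.2344]
eef_rot: [2.327, 2.11, 0.001]
force: [0.4, -0.5, 3.8]
opening: 0.098
finger_force: 30.0
```

Request:
{"name": "play_rows", "arguments": {"moves": [[0,0,-0.05,0],[0,0,-0.03,0],[0,0,0,0],[0,0,0,0]]}}

```text
time: 16.15
ee_pos: [0.624, 0.0481, 0.2348]
eef_rot: [-2.327, -2.111, 0.0]
force: [-0.0, -0.2, 2.8]
opening: 0.097
finger_force: 30.0
```

Request:
{"name": "play_rows", "arguments": {"moves": [[0,0,0,0],[0,0,0,0],[0,0,0,0],[0,0,0,0]], "hand": 5}}

```text
time: 16.55
ee_pos: [0.624, 0.0481, 0.2347]
eef_rot: [-2.327, -2.111, 0.0]
force: [-1.1, -0.4, -0.9]
opening: 0.378
finger_force: 0.0
```

Request:
{"name": "play_rows", "arguments": {"moves": [[0,0,0,0],[0,0,0,0],[0,0,-1,0],[0,0,-2,0],[0,0,-3,0],[0,0,-3,0],[0,0,-3,0],[0,0,0,0],[0,0,0,0],[0,0,0,0],[0,0,0,0],[0,0,0,0]]}}

```text
time: 17.75
ee_pos: [0.6239, 0.0481, 0.3541]
eef_rot: [-2.326, -2.11, 0.001]
force: [-0.4, -0.3, -1.0]
opening: 0.523
finger_force: 0.0
```

```bash
python3 - <<'E'
from st import *
show()
D={n:imaging.read_camera(n) for n in("scene","side")}; pickle.dump(D,open("i.pkl","wb"))
a=cv2.resize(D["scene"]["frame"][190:310,120:360],(500,250),interpolation=2)
b=cv2.resize(D["side"]["frame"][180:420,310:470],(300,450),interpolation=2)
m=np.zeros((450,800,3),np.uint8); m[:250,:500]=a; m[:,500:]=b
cv2.imwrite("pics/i.png",m)
E
```

```text
t 17.75 P [0.6239 0.0481 0.3541] yaw_y -5.57 zax [-0.0013  0.0001 -1.    ] F [-0.4092 -0.3197 -1.0349] open 49.7 grip 0.0
```

View pics/i.png

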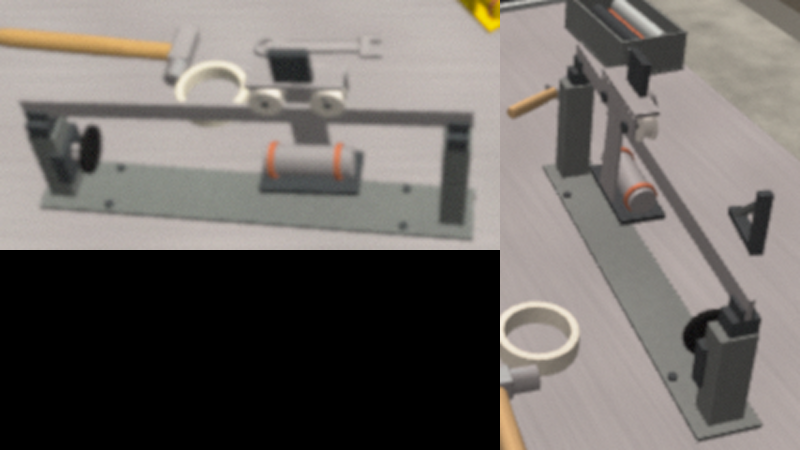

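It hangs astride the bar (wheels at (265,101) and (328,101) in the left crop) and has moved off on its way down. Let time pass and track the orange bands.

Request:
{"name": "play_rows", "arguments": {"moves": [[0,0,0,0],[0,0,0,0],[0,0,0,0],[0,0,0,0],[0,0,0,0],[0,0,0,0],[0,0,0,0],[0,0,0,0],[0,0,0,0],[0,0,0,0],[0,0,0,0],[0,0,0,0]]}}

```text
time: 19.05
ee_pos: [0.624, 0.0481, 0.3548]
eef_rot: [-2.327, -2.111, -0.0]
force: [-0.0, -0.2, -0.1]
opening: 0.526
finger_force: 0.0
```

```bash
cat > tr.py <<'E'
from st import *
import time
for i in range(2):
    f=imaging.read_camera("scene")["frame"]; h=cv2.cvtColor(f,cv2.COLOR_BGR2HSV)
    m=cv2.inRange(h,(2,120,100),(14,255,255)); m[:235]=0; m[290:]=0; m[:,:130]=0; m[:,345:]=0
    n,_,st,c=cv2.connectedComponentsWithStats(m); print(readout.state()["time"],[(c[k].round(2),st[k,4]) for k in range(1,n) if st[k,4]>4])
E
python3 tr.py
```

```text
19.1 [(array([220.86, 265.69]), np.int32(35)), (array([252.18, 266.71]), np.int32(34))]
19.15 [(array([219.97, 265.44]), np.int32(36)), (array([250.88, 266.18]), np.int32(33))]
```

Request:
{"name": "play_rows", "arguments": {"moves": [[0,0,0,0],[0,0,0,0],[0,0,0,0],[0,0,0,0],[0,0,0,0],[0,0,0,0],[0,0,0,0],[0,0,0,0],[0,0,0,0],[0,0,0,0],[0,0,0,0],[0,0,0,0]]}}

```text
time: 20.35
ee_pos: [0.6241, 0.0481, 0.3548]
eef_rot: [-2.327, -2.111, -0.0]
force: [-0.3, -0.6, 0.1]
opening: 0.527
finger_force: 0.0
```

```bash
python3 tr.py
```

```text
20.4 [(array([192.42, 265.02]), np.int32(40)), (array([223.38, 265.26]), np.int32(39))]
20.45 [(array([191.32, 264.82]), np.int32(38)), (array([222.23, 265.91]), np.int32(35))]
```

Request:
{"name": "play_rows", "arguments": {"moves": [[0,0,0,0],[0,0,0,0],[0,0,0,0],[0,0,0,0],[0,0,0,0],[0,0,0,0],[0,0,0,0],[0,0,0,0],[0,0,0,0],[0,0,0,0],[0,0,0,0],[0,0,0,0]]}}

```text
time: 21.65
ee_pos: [0.624, 0.0481, 0.3548]
eef_rot: [-2.327, -2.111, -0.0]
force: [-0.4, -0.3, 0.3]
opening: 0.524
finger_force: 0.0
```

```bash
python3 tr.py
```

```text
21.7 [(array([165.62, 263.69]), np.int32(45)), (array([196.38, 265.03]), np.int32(37))]
21.75 [(array([165.67, 263.72]), np.int32(43)), (array([196.44, 264.81]), np.int32(36))]
```

Request:
{"name": "play_rows", "arguments": {"moves": [[0,0,0,0],[0,0,0,0],[0,0,0,0],[0,0,0,0],[0,0,0,0],[0,0,0,0],[0,0,0,0],[0,0,0,0],[0,0,0,0],[0,0,0,0],[0,0,0,0],[0,0,0,0]]}}

```text
time: 22.95
ee_pos: [0.624, 0.0481, 0.3549]
eef_rot: [-2.327, -2.111, -0.0]
force: [0.2, -0.6, 0.3]
opening: 0.527
finger_force: 0.0
```

```bash
python3 tr.py
```

```text
23.0 [(array([165.81, 263.72]), np.int32(43)), (array([196.44, 264.97]), np.int32(36))]
23.05 [(array([165.8, 263.2]), np.int32(41)), (array([196.43, 264.71]), np.int32(35))]
```

Request:
{"name": "play_rows", "arguments": {"moves": [[0,0,0,0],[0,0,0,0],[0,0,0,0],[0,0,0,0],[0,0,0,0],[0,0,0,0],[0,0,0,0],[0,0,0,0],[0,0,0,0],[0,0,0,0],[0,0,0,0],[0,0,0,0]]}}

```text
time: 24.25
ee_pos: [0.6241, 0.0481, 0.3548]
eef_rot: [-2.327, -2.111, -0.0]
force: [-0.7, -0.4, -0.2]
opening: 0.527
finger_force: 0.0
```

```bash
python3 tr.py; python3 - <<'E'
from st import *
D={n:imaging.read_camera(n) for n in("scene","side")}; pickle.dump(D,open("j.pkl","wb"))
a=cv2.resize(D["scene"]["frame"][205:305,120:260],(480,343),interpolation=2)
b=cv2.resize(D["side"]["frame"][260:410,350:456],(318,450),interpolation=2)
m=np.zeros((450,798,3),np.uint8); m[:343,:480]=a; m[:,480:]=b
cv2.imwrite("pics/j.png",m)
E
```

```text
24.3 [(array([165.75, 263.48]), np.int32(44)), (array([196.49, 264.86]), np.int32(35))]
24.35 [(array([165.7 , 263.63]), np.int32(43)), (array([196.44, 264.81]), np.int32(36))]
```

View pics/j.png

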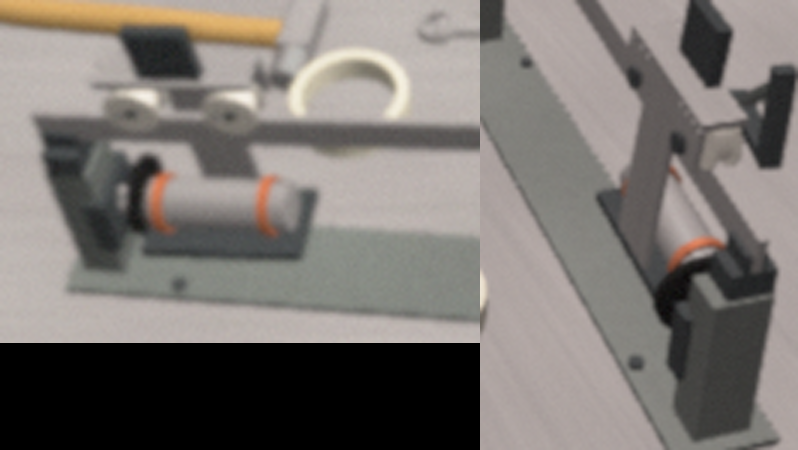

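The hanger is at rest against the buffer: pipe end and foot against the black disc at (145,195) in the left crop, wheels on the bar at (130,108) and (230,110), bands still for 2.6 s. One numeric check of the tab's position, then hand in.

```bash
python3 - <<'E'
from h import *
P,g=tri((167.2,220.2),(425,273.3)); u=np.array([-.0976,-.9952]);v=np.array([.9952,-.0976]);q=P[:2]-[.605,-.081]
print(P,g,"rail x,y",q@u,q@v)
E
```

```text
[ 0.59946432 -0.21831353  0.23068867] 0.8224683628077581 rail x,y 0.13719470796292235 0.007892686882565256
```

```bash
python3 -c "
from workcell import robot
print(robot.hand_in())"
```

```text
the job is handed in; nothing more can be done
None
```

I hooked the steel hanger over the rail's upper end, released it once the rail carried its weight, and it rolled down by itself and came to rest hanging on the bar against the buffer. I handed the job in at about 24 s, with the gripper clear and nothing else on the bench touched; the hand-in returned no verdict.

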